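Tare the balance that carries the stepped sample

ROBOT

A 7-joint arm with a two-finger parallel gripper is mounted at the origin on the work surface. World frame = base frame: x ahead of the robot, y to its left, z up, the work surface at z = 0. Lengths are in mm, angles in rad, forces in N, time in s.
With the tool pointing down it reaches from about 400 to 875 mm from the base axis. Payload 4.4 kg.
Tool frame: the origin (TCP) lies on the centre line of the jaws, within the pads' length; the fingertips stand 25 mm ahead of it and the grasp point (between the pads) lies 6 mm ahead of it; x points along the fingers, y is the direction in which the jaws open and shut, and the axes are right-handed (so a half turn about x gives the same grasp; the last joint's range is limited). The gripper opens to 85 mm and grips with 20 to 120 N. Pads are 22 mm wide; open, the fingers measure 114 mm over their backs; the gripper's body (76 mm by 85 mm) begins 54 mm behind the grasp point. The pads swing forward as they close: fully open they stand 13 mm farther back than shut.
Start: joints at [1.037, 0.628, 0.038, 1.517, -0.027, 0.996, -0.02], TCP at [293.128, -580.167, 256.313] pointing down, gripper open.
Joint ranges: [-3.06, 3.06], [-0.37, 2.12], [-1.25, 1.32], [0.18, 2.47], [-1.1, 4.24], [0.23, 1.98], [-2.94, 2.94]. Speed limits (rad/s): [2.57, 2.57, 3.14, 3.14, 3.14, 3.14, 3.14].

INTERFACE

Orientations are given as [roll, pitch, yaw] about the fixed x, y, z axes, in that order (R = Rz(yaw) Ry(pitch) Rx(roll)).
In Python, from cell import * gives the robot as it stands. The module is installed in compiled form; this text tells all that it offers.
- The arm moves only by the tool jog_arm, never from a script. Its argument "series" is a list of rows, each a list of 3 entries, a list of its own where there are three numbers: the turn, a rotation vector about the tool's x, y, z in degrees, then the shift along the tool's x, y, z in mm, then the gripper's target within -1 to 1 (shut at 1, half-way at 0, fully open at -1). In form: [[[rx, ry, rz], [dx, dy, dz], hand], ...]. A call has 1 to 8 rows; each row shifts and turns the commanded pose from where the row before left it, along the tool's axes as they then stand; what a row does not reach is not made up. A row lasts 1/8 s, in which the tool goes at most 62.5 mm and 10.7 degrees, less where a joint would pass 70% of its speed; a pose out of reach is approached as far as the arm can. A call is refused whole if a number of a shift passes 62.5 or a number of a turn 10.7, either way. A call with a gripper value outside its range is refused whole. The fingers move at their own pace and stop on an object; the grip force is fixed at half the most. Time passes only in rows, so rows that do not move let the fingers close. It gives the time, the measured TCP pose, the force and the opening at its end, in the units of the state.
- read_state(): the state, without advancing time (a new reading comes with each control period).
- get_image(name): name is "scene" or "top" or "wrist"; returns a dict with "img" (420x560x3 uint8, red, green, blue), "range_z" (420x560 float32, mm along the optical axis (not along the pixel's ray), 0 where there is no reading), "fovy" (degrees; the focal length in pixels is half the picture's height over the tangent of half this angle, whatever the lens; pixels are square), "cx", "cy" (the principal point, pixels), "k1" (the pictures are not rectified: a ray, as slopes to the right and down, at radius r is drawn at 1 + k1 r^2 times it, then the intrinsics apply), "cam_to_world" (4x4, takes a point from camera to world coordinates). Camera axes: x right, y up, looking along -z (the intrinsics and any distortion apply to the point x, -y, -z); pixel columns grow to the right and rows downward; lengths in mm; the calibration is good to about 2 mm. A picture is of the moment at which its call begins.
- finish_job(): hands the job in, once; it reports no verdict.
The state is a dict: "clock": time; "qpos": joint angles; "qd": joint speeds; "tau": joint torques, N m; "eef_pos": TCP position; "tool_rot": TCP orientation; "force": force on the tool from outside, world axes, zero at the start; "torque": the same for the moment, N m; "width": finger opening in mm.
Only numpy, scipy, OpenCV 4.12 (cv2) and the standard library are available. Lean on these libraries where they do the work, as an engineer would, in place of code of your own. Each camera call takes 0.05 s, during which the arm holds its last target. There are 200 camera calls.

TASK

Three metal samples stand on three identical bench balances. Tare the one that carries the stepped sample (a disc with a narrower stem on top): with the shut fingertips press its wide rectangular tare key gently down, keep it down for about a second, then let it come up and withdraw. Press no other key, do not touch the other two balances, and leave all samples, the calibration weight and the loose disc untouched where they stand.

Things in the scene. Friction and masses are not known exactly. Their poses are not given: they have to be found in the camera images.
- balance_stepped: White bench balance carrying the stepped sample; one of three alike, fixed to the bench. 200 (x) by 150 (y) by 40 mm high. Origin: centre of its underside; x to its back, y to its left (seen from the robot), z up; turned up to 0.3 rad. Steel pan 104 mm across, top at z 50 mm, centred at x +35 mm; in front of it a flat display, then two keys near the front edge.
- tare_stepped (a joint): Wide grey tare key of the balance with the stepped sample: 0 up, 0.008 m fully down. 18 mm (balance x) by 36 mm (y), centred at x -72, y +38 mm of the balance (left); its top stands 10 mm above the housing. Sprung: moves from about 1.3 N, 4.7 N at 4 mm, 8 N at full travel, then a hard stop; 5 to 6 N is ample; it returns by itself.
- power_stepped (a joint): Round grey power key of the balance with the stepped sample: 0 up, 0.008 m fully down. 18 mm across, centred at x -72, y -42 mm of the balance (right); same height and spring as the tare key.
- balance_round: White bench balance carrying the plain round sample; one of three alike, fixed to the bench. 200 (x) by 150 (y) by 40 mm high. Origin: centre of its underside; x to its back, y to its left (seen from the robot), z up; turned up to 0.3 rad. Steel pan 104 mm across, top at z 50 mm, centred at x +35 mm; in front of it a flat display, then two keys near the front edge.
- tare_round (a joint): Wide grey tare key of the balance with the plain round sample: 0 up, 0.008 m fully down. 18 mm (balance x) by 36 mm (y), centred at x -72, y +38 mm of the balance (left); its top stands 10 mm above the housing. Sprung: moves from about 1.3 N, 4.7 N at 4 mm, 8 N at full travel, then a hard stop; 5 to 6 N is ample; it returns by itself.
- power_round (a joint): Round grey power key of the balance with the plain round sample: 0 up, 0.008 m fully down. 18 mm across, centred at x -72, y -42 mm of the balance (right); same height and spring as the tare key.
- balance_hex: White bench balance carrying the six-sided sample; one of three alike, fixed to the bench. 200 (x) by 150 (y) by 40 mm high. Origin: centre of its underside; x to its back, y to its left (seen from the robot), z up; turned up to 0.3 rad. Steel pan 104 mm across, top at z 50 mm, centred at x +35 mm; in front of it a flat display, then two keys near the front edge.
- tare_hex (a joint): Wide grey tare key of the balance with the six-sided sample: 0 up, 0.008 m fully down. 18 mm (balance x) by 36 mm (y), centred at x -72, y +38 mm of the balance (left); its top stands 10 mm above the housing. Sprung: moves from about 1.3 N, 4.7 N at 4 mm, 8 N at full travel, then a hard stop; 5 to 6 N is ample; it returns by itself.
- power_hex (a joint): Round grey power key of the balance with the six-sided sample: 0 up, 0.008 m fully down. 18 mm across, centred at x -72, y -42 mm of the balance (right); same height and spring as the tare key.
- tare_stepped_top (a point): Centre of the top face of the tare key of the balance with the stepped sample (50 mm above the bench when up).
- sample_stepped: The stepped metal sample, loose on its balance's pan: a disc 50 mm across and 14 mm high with a narrower stem 20 mm across on top, 42 mm high in all. Origin: centre of its underside, z up.
- sample_round: The plain round metal sample, loose on its balance's pan: a cylinder 40 mm across, 40 mm high. Origin: centre of its underside, z up.
- sample_hex: The six-sided metal sample, loose on its balance's pan: 36 mm across flats, 40 mm high. Origin: centre of its underside, z up.
- weight: A steel calibration weight with a knob on top, loose on the bench to the right (-y) of the balances: 30 mm across, 42 mm high. Origin: centre of its underside.
- puck: A steel disc, loose on the bench to the left (+y) of the balances: 38 mm across, 14 mm high. Origin: centre of its underside.

How it is judged:
By the outcome, as a careful person would: the job done as asked, in the order asked, and still so for the second after the job is handed in, with the robot touching nothing.
It also fails if it takes over 32 s, if anything falls off the work surface, if the arm or the gripper's body presses on something with over 40 N, if the wrist force passes 120 N, or if a joint passes its speed limit or range.

## Working session

There is one attempt and no reset: what is moved stays moved. The work goes in short steps, Python scripts to look and compute and a tool call to move; the robot and the scene stay as the last step left them, time stands still between calls to the robot, and variables do not carry over. Pictures are saved under pics/ and viewed, about 8 in all and at most 12, crops included, and the job is handed in when it is done.

Besides the shell and the picture viewer there is one more tool, called after "Call:" as name(argument=value, ...), one argument or row to a line, values as JSON. jog_arm: Moves the arm, as the interface text tells. Its arguments: {"type":"object","properties":{"series":{"type":"array"}},"required":["series"]}

```bash
mkdir -p pics
cat > h.py <<'E'
from cell import *
import numpy as np, cv2
def grab(name,fn=None):
    d=get_image(name)
    np.savez(''+name+'.npz',**d)
    if fn: cv2.imwrite('pics/'+fn,d['img'][:,:,::-1])
    return d
def cloud(d):
    h,w=d['range_z'].shape
    f=h/2/np.tan(np.radians(float(d['fovy']))/2)
    K=np.array([[f,0,float(d['cx'])],[0,f,float(d['cy'])],[0,0,1.]])
    v,u=np.mgrid[:h,:w].astype(float)
    p=cv2.undistortPoints(np.stack([u.ravel(),v.ravel()],1)[:,None],K,np.array([float(d['k1']),0,0,0])).reshape(h,w,2)
    z=d['range_z']
    P=np.stack([p[...,0]*z,-p[...,1]*z,-z,np.ones_like(z)],-1)
    W=(P@np.array(d['cam_to_world']).T)[...,:3]
    W[z==0]=np.nan
    return W
E
python3 - <<'E'
from h import *
a=grab('top','top1.png');b=grab('scene','scene1.png')
s=read_state();print({k:np.round(s[k],3).tolist() for k in s})
W=cloud(a);print(np.array(a['cam_to_world']).round(3),a['fovy'])
for v in range(30,420,60):print([tuple(W[v,u].round()) for u in range(40,560,120)])
E
```

```text
{'clock': 0.1, 'qpos': [1.037, 0.629, 0.038, 1.518, -0.027, 0.996, -0.02], 'qd': [0.0, -0.003, 0.002, -0.002, 0.0, 0.0, 0.001], 'tau': [0.003, -56.454, 1.231, -19.397, 0.011, 0.005, -0.0], 'eef_pos': [292.884, -579.683, 255.48], 'tool_rot': [-1.555, 1.569, 2.054], 'force': [0.253, -0.225, -0.111], 'torque': [-0.024, -0.001, -0.007], 'width': 85.236}
[[-2.000000e-03  9.970000e-01 -7.500000e-02  4.691040e+02]
 [-1.000000e+00 -2.000000e-03  2.000000e-03 -5.043000e+00]
 [ 2.000000e-03  7.500000e-02  9.970000e-01  1.111004e+03]
 [ 0.000000e+00  0.000000e+00  0.000000e+00  1.000000e+00]] 51.543774925106405
[(np.float64(1437.0), np.float64(1150.0), np.float64(-755.0)), (np.float64(1411.0), np.float64(571.0), np.float64(-747.0)), (np.float64(1406.0), np.float64(27.0), np.float64(-752.0)), (np.float64(1409.0), np.float64(-516.0), np.float64(-749.0)), (np.float64(1430.0), np.float64(-1087.0), np.float64(-751.0))]
[(np.float64(870.0), np.float64(666.0), np.float64(4.0)), (np.float64(863.0), np.float64(333.0), np.float64(-0.0)), (np.float64(859.0), np.float64(14.0), np.float64(2.0)), (np.float64
[... 849 characters left out ...]
t64(1.0)), (np.float64(390.0), np.float64(-290.0), np.float64(8.0)), (np.float64(386.0), np.float64(-609.0), np.float64(6.0))]
[(np.float64(231.0), np.float64(638.0), np.float64(5.0)), (np.float64(238.0), np.float64(319.0), np.float64(3.0)), (np.float64(240.0), np.float64(14.0), np.float64(3.0)), (np.float64(238.0), np.float64(-290.0), np.float64(2.0)), (np.float64(237.0), np.float64(-589.0), np.float64(37.0))]
[(np.float64(72.0), np.float64(643.0), np.float64(-2.0)), (np.float64(85.0), np.float64(320.0), np.float64(-1.0)), (np.float64(92.0), np.float64(14.0), np.float64(11.0)), (np.float64(85.0), np.float64(-290.0), np.float64(1.0)), (np.float64(86.0), np.float64(-589.0), np.float64(38.0))]
```

View pics/top1.png

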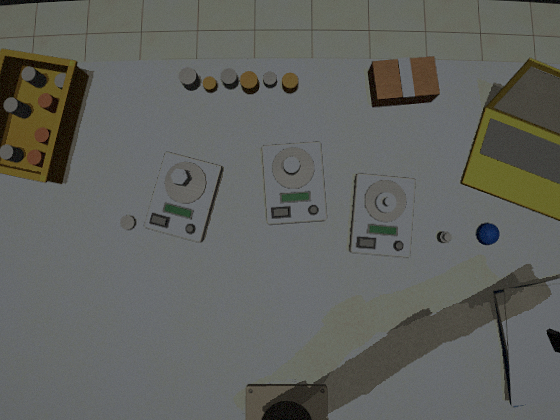

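View pics/scene1.png

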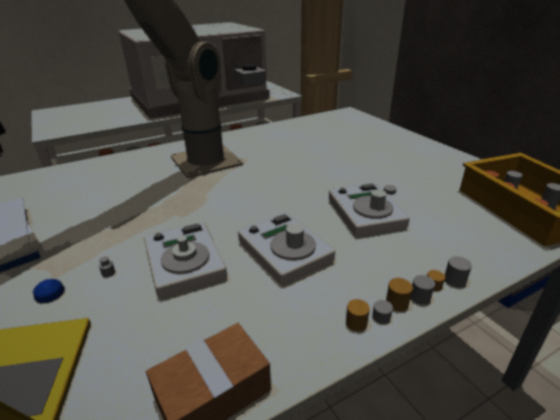

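The stepped sample is on the right balance. In the top view its pan is at (386,201), its tare key at (366,242) and its power key at (398,245). The scene view agrees: the left balance there has the stem.

Run:
```python
from h import *
a=dict(np.load('top.npz'));W=cloud(a)
sub=np.zeros(W.shape[:2],bool);sub[165:265,340:425]=1
m=sub&(W[...,2]>22)
n,l,st,c=cv2.connectedComponentsWithStats(m.astype(np.uint8));k=1+st[1:,4].argmax();m=l==k
P=W[m][:,:2].astype(np.float32)
r=cv2.minAreaRect(P);print(r)
yaw=np.radians(min([r[2]-180,r[2]-90,r[2],r[2]+90],key=abs));c=np.array(r[0])
R=np.array([[np.cos(yaw),-np.sin(yaw)],[np.sin(yaw),np.cos(yaw)]])
print(yaw,'tare',c+R@[-72,38],'power',c+R@[-72,-42],'pan',c+R@[35,0])
# grey-image key centre
g=a['img'].astype(int).sum(2)
for uv in [(366,242),(398,245),(386,201)]:print(W[uv[1],uv[0]])
for v in range(234,252):print(v,g[v,352:408:2].tolist())
```

```text
((528.3350830078125, -242.8497314453125), (150.8391876220703, 200.94419860839844), 84.88331604003906)
-0.08930298188530007 tare [ 460.01099762 -198.57988442] power [ 452.87625119 -278.26109546] pan [ 563.19561284 -245.97118301]
[ 461.48108359 -196.57146545   50.03396322]
[ 453.76731005 -275.28368277   50.38325151]
[ 558.18352675 -237.94327808   92.05409896]
234 [272, 336, 323, 335, 324, 333, 334, 333, 333, 285, 306, 276, 268, 284, 236, 222, 184, 194, 179, 177, 149, 186, 211, 332, 330, 325, 327, 335]
235 [293, 329, 326, 315, 332, 333, 327, 337, 326, 336, 330, 345, 325, 339, 311, 281, 252, 267, 290, 281, 244, 203, 207, 331, 327, 329, 332, 330]
236 [292, 321, 314, 244, 263, 290, 270, 274, 317, 334, 340, 337, 333, 319, 340, 329, 327, 336, 336, 332, 302, 278, 278, 328, 333, 333, 332, 326]
237 [311, 331, 275, 112, 107, 106, 117, 135, 203, 248, 277, 272, 307, 331, 321, 324, 326, 325, 326, 340, 320, 319, 328, 331, 320, 327, 328, 330]
238 [307, 336, 277, 90, 167, 133, 108, 86, 93, 101, 98, 103, 281, 332, 330, 320, 326, 328, 321, 326, 329, 333, 318, 333, 327, 325, 325, 330]
239 [330, 328, 290,
[... 1148 characters left out ...]
4, 179, 128, 122, 114, 95, 98, 80, 113, 105, 311, 336, 327, 330, 328, 333, 329, 338, 334, 94, 154, 211, 211, 92, 333, 324]
248 [322, 326, 345, 289, 254, 243, 249, 257, 224, 202, 173, 119, 319, 331, 332, 334, 333, 330, 329, 319, 318, 150, 87, 183, 184, 135, 328, 338]
249 [335, 327, 338, 341, 337, 344, 337, 340, 311, 301, 294, 262, 331, 325, 328, 327, 336, 328, 326, 329, 328, 292, 112, 126, 86, 298, 341, 326]
250 [325, 332, 328, 325, 330, 332, 345, 332, 327, 330, 328, 329, 333, 330, 332, 316, 336, 324, 318, 328, 331, 344, 189, 127, 291, 340, 323, 327]
251 [318, 330, 315, 322, 330, 324, 331, 332, 330, 329, 338, 325, 324, 324, 332, 329, 336, 321, 337, 337, 327, 331, 304, 279, 345, 327, 311, 321]
```

```bash
cat >> h.py <<'E'
from scipy.spatial.transform import Rotation as Ro
def plan(target,yaw):
    s=read_state();R=Ro.from_euler('xyz',s['tool_rot'])
    y=np.array([-np.sin(yaw),np.cos(yaw),0]);x=np.array([0,0,-1.])
    print('clock',s['clock'],'pos',np.round(s['eef_pos'],1),'w',s['width'],'F',np.round(s['force'],2));print(R.as_matrix().round(3))
    for sg in (1,-1):
        T=Ro.from_matrix(np.stack([x,sg*y,np.cross(x,sg*y)],1))
        print('turn deg',np.degrees((R.inv()*T).as_rotvec()).round(2))
    print('shift tool now',(R.inv().apply(np.array(target)-s['eef_pos'])).round(1), 'after turn(-)',T.inv().apply(np.array(target)-s['eef_pos']).round(1),'qpos',np.round(s['qpos'],2))
E
python3 -c "
from h import *
plan([460,-198,150],-0.089)"
```

```text
clock 0.1 pos [ 292.9 -579.7  255.5] w 85.23591239885353 F [ 0.25 -0.23 -0.11]
[[-0.001  0.451 -0.893]
 [ 0.002 -0.893 -0.451]
 [-1.    -0.002  0.   ]]
turn deg [-1.481e+02 -1.300e-01  4.000e-02]
turn deg [3.19e+01 3.00e-02 1.00e-01]
shift tool now [ 105.9 -265.1 -321.3] after turn(-) [ 105.5 -395.  -132.5] qpos [ 1.04  0.63  0.04  1.52 -0.03  1.   -0.02]
```

Call:
jog_arm(
  series=[
    [[0,0,0],[0,-33,-40],1],
    [[0,0,0],[0,-33,-40],1],
    [[0,0,0],[0,-33,-40],1],
    [[0,0,0],[0,-33,-40],1],
    [[0,0,0],[0,-33,-40],1],
    [[0,0,0],[0,-33,-40],1],
    [[0,0,0],[0,-33,-40],1],
    [[0,0,0],[0,-33,-40],1],
  ],
)

```text
clock: 1.1
eef_pos: [460.1, -198.6, 256.2]
tool_rot: [-0.814, 1.571, 2.795]
force: [1.2, -1.0, -0.4]
width: 0.1
```

Call:
jog_arm(
  series=[
    [[10.6,0,0],[20,0,0],1],
    [[10.6,0,0],[20,0,0],1],
    [[10.6,0,0],[20,0,0],1],
    [[0,0,0],[20,0,0],1],
    [[0,0,0],[0,0,0],1],
    [[0,0,0],[0,0,0],1],
  ],
)

```text
clock: 1.85
eef_pos: [460.0, -200.4, 176.7]
tool_rot: [3.005, 1.57, -0.224]
force: [-0.1, -0.4, 0.1]
width: -0.5
```

Run:
```python
from h import *
plan([460,-198,150],-0.089)
a=grab('wrist','w1.png')
W=cloud(a);z=W[...,2]
print(np.nanpercentile(z,[1,50,99]),np.array(a['cam_to_world']).round(2)[:3,3])
```

```text
clock 1.85 pos [ 460.  -200.4  176.7] w -0.47793794225131947 F [-0.1  -0.42  0.11]
[[ 0.    -0.087 -0.996]
 [-0.    -0.996  0.087]
 [-1.     0.    -0.   ]]
turn deg [-1.799e+02  1.000e-02 -4.000e-02]
turn deg [ 0.1  -0.03 -0.  ]
shift tool now [26.7 -2.4  0.2] after turn(-) [26.7 -2.4  0.2] qpos [ 0.25  0.54  0.15  2.01 -0.13  0.6  -1.17]
[ -3.36053029  -0.78649256 239.06388912] [ 543.43 -208.    292.39]
```

View pics/w1.png

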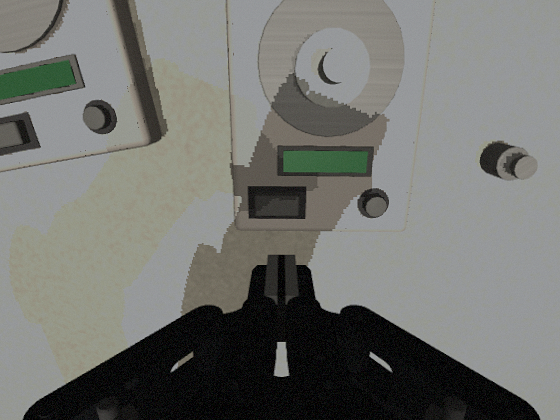

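The wrist view shows the stepped sample at (335,65), its tare key at (278,203), and the power key at (373,203). The fingertips are at (281,262). I'll refine the key centre from this view.

Run:
```python
from h import *
a=dict(np.load('wrist.npz'));W=cloud(a)
for n,(u0,u1,v0,v1) in dict(tare=(244,312,182,224),power=(355,392,186,220)).items():
    Q=W[v0:v1,u0:u1].reshape(-1,3);Q=Q[(Q[:,2]>46)&(Q[:,2]<56)]
    print(n,len(Q),np.median(Q,0).round(1),cv2.minAreaRect(Q[:,:2].astype(np.float32)))
h=W[140:226,330:400].reshape(-1,3);print(np.nanmedian(h[h[:,2]<45][:,2]))
```

```text
tare 898 [ 461.4 -197.3   47.9] ((461.1969909667969, -197.22071838378906), (34.881813049316406, 17.236297607421875), 85.45972442626953)
power 353 [ 454.1 -276.1   47.9] ((453.4432678222656, -276.577880859375), (16.92338752746582, 17.178667068481445), 62.86492919921875)
38.31302058230213
```

Call:
jog_arm(
  series=[
    [[0,0,0],[25,-3,-0.7],1],
    [[0,0,0],[30,0,0],1],
    [[0,0,0],[25,0,0],1],
    [[0,0,0],[10,0,0],1],
    [[0,0,0],[5,0,0],1],
    [[0,0,0],[0,0,0],1],
    [[0,0,0],[0,0,0],1],
  ],
)

```text
clock: 2.78
eef_pos: [461.2, -197.5, 82.1]
tool_rot: [2.871, 1.569, -0.358]
force: [-0.6, -0.4, 1.2]
width: -0.4
```

```bash
python3 -c "
from h import *
plan([461,-197.5,75],-0.089)"
```

```text
clock 2.775 pos [ 461.2 -197.5   82.1] w -0.38135728461650426 F [-0.62 -0.36  1.2 ]
[[ 0.001 -0.087 -0.996]
 [-0.001 -0.996  0.087]
 [-1.     0.    -0.001]]
turn deg [-1.799e+02  4.000e-02 -1.300e-01]
turn deg [ 0.1  -0.08 -0.02]
shift tool now [ 7.1 -0.   0.2] after turn(-) [ 7.1 -0.   0.2] qpos [ 0.29  0.71  0.09  2.07 -0.17  0.37 -1.14]
```

Call:
jog_arm(
  series=[
    [[0,0,0],[3,0,0],1],
    [[0,0,0],[2,0,0],1],
    [[0,0,0],[1,0,0],1],
    [[0,0,0],[1,0,0],1],
    [[0,0,0],[0,0,0],1],
    [[0,0,0],[0,0,0],1],
  ],
)

```text
clock: 3.52
eef_pos: [460.6, -197.3, 74.4]
tool_rot: [-1.047, 1.571, 2.007]
force: [-0.3, 0.2, 1.1]
width: -0.1
```

Call:
jog_arm(
  series=[
    [[0,0,0],[1,0,0],1],
    [[0,0,0],[1,0,0],1],
    [[0,0,0],[0,0,0],1],
  ],
)

```text
clock: 3.9
eef_pos: [460.6, -197.3, 72.3]
tool_rot: [-1.219, 1.571, 1.836]
force: [-1.3, -0.5, 3.2]
width: -0.2
```

Call:
jog_arm(
  series=[
    [[0,0,0],[1,0,0],1],
    [[0,0,0],[1,0,0],1],
    [[0,0,0],[0.5,0,0],1],
    [[0,0,0],[0,0,0],1],
  ],
)

```text
clock: 4.4
eef_pos: [460.6, -197.3, 69.9]
tool_rot: [-1.263, 1.571, 1.791]
force: [-0.7, 1.5, 5.8]
width: 0.1
```

Call:
jog_arm(
  series=[
    [[0,0,0],[0,0,0],1],
    [[0,0,0],[0,0,0],1],
    [[0,0,0],[0,0,0],1],
    [[0,0,0],[0,0,0],1],
    [[0,0,0],[0,0,0],1],
    [[0,0,0],[0,0,0],1],
    [[0,0,0],[0,0,0],1],
  ],
)

```text
clock: 5.28
eef_pos: [460.6, -197.3, 69.9]
tool_rot: [-0.934, 1.571, 2.121]
force: [-1.5, 1.0, 5.6]
width: -0.4
```

Call:
jog_arm(
  series=[
    [[0,0,0],[-4,0,0],1],
    [[0,0,0],[-8,0,0],1],
    [[0,0,0],[-30,0,0],1],
    [[0,0,0],[-40,0,0],1],
    [[0,0,0],[-30,0,0],1],
    [[0,0,0],[0,0,0],1],
    [[0,0,0],[0,0,0],1],
  ],
)

```text
clock: 6.15
eef_pos: [460.3, -197.0, 181.5]
tool_rot: [-0.465, 1.57, 2.59]
force: [-0.2, 0.4, 0.2]
width: 0.0
```

Run:
```python
from h import *
a=grab('wrist','w2.png')
s=read_state();print(s['clock'],np.round(s['eef_pos'],1),np.round(s['force'],2),np.abs(s['qd']).max())
W=cloud(a);g=(np.linalg.norm(W[...,:2]-[461,-197.3],axis=-1)<7)&(W[...,2]<70)
print('tare top',np.nanmedian(W[g][:,2]))
g=(np.linalg.norm(W[...,:2]-[453.6,-276.5],axis=-1)<6);print('power top',np.nanmedian(W[g][:,2]))
```

```text
6.2 [ 460.1 -197.   181. ] [-0.15 -0.09  0.91] 0.010949270944506801
tare top 48.01094995221605
power top 48.12946098433996
```

View pics/w2.png

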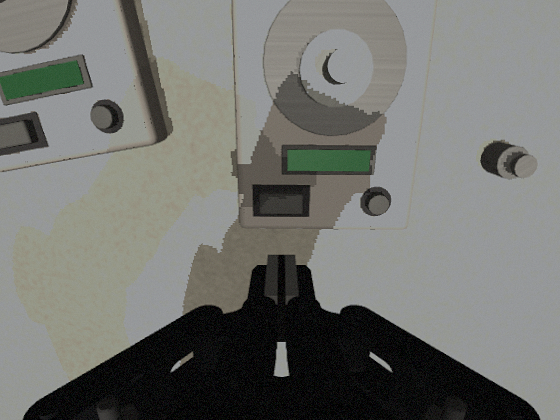

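The tare key at (281,201) is back up, level with the power key at (376,202). The sample at (337,67) and the weight at (510,162) are undisturbed.

```bash
python3 -c "
from cell import *
print(finish_job())"
```

```text
the job is handed in; nothing more can be done
None
```

I tared the right-hand balance, the one carrying the stepped sample, and handed the job in at about 6.2 s. The hand-in reported no verdict.

- **Press:** The shut fingertips pushed the tare key down about 5 mm at 5.6–5.8 N. They held it there for about 1 s, then withdrew straight up to about 130 mm above the balance's housing.
- **Last checks:** The tare key is back up, with its top measured at 48.0 mm, the same as before the press and level with the power key at 48.1 mm. The wrist camera reads about 2 mm low, which is within its calibration. The force on the tool had fallen to sensor noise.
- **Left alone:** In the last wrist view the stepped sample and the calibration weight look unmoved. I did not photograph the loose disc or the other two samples again, but the arm never went near them. No check failed.

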